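# Unpack and weigh a delivered reagent bottle

### The job

Swing both long flaps of the delivery carton open until they lean clearly outward. Then lift out the tall bottle, keep it upright, and set it down gently in the middle of the balance's round pan. Leave the flaps open, leave the squat jar standing in the carton, and do not disturb the other things on the bench.

Things in the scene. Friction and masses are not known exactly. Their poses are not given: they have to be found in the camera images.
- carton: Brown cardboard carton fixed to the bench, outside 256 (x) x 156 (y) x 120 mm high, walls and floor 5 mm. Origin: centre of its underside; x along its long side, y to its left, z up. Two long flaps are hinged on top of its long walls (+y and -y); short end flaps hang outside, to 139 mm from the centre along x. It stands left or right on the bench, turned up to 0.35 rad.
- flap_left (a joint): Hinge angle of the long flap on the carton's +y wall, rad: 0 closed flat, 1.57 upright, 2.7 its stop, fully outward. A panel 4 mm thick, 246 mm long, reaching 68 mm from the hinge, 40 g. Starts 0.6 to 1.05 rad open: 38 to 83 mm between the two free edges. Light hinge friction (0.03 N m) holds it wherever it is left.
- flap_right (a joint): The same for the mirrored flap on the carton's -y wall.
- flap_left_hinge (a point): Middle of the left flap's hinge line, at carton (0, 75.5, 123) mm; the hinge runs along the carton's x.
- flap_right_hinge (a point): Middle of the right flap's hinge line, at carton (0, -75.5, 123) mm.
- flap_left_edge (a point): Middle of the left flap's free edge, 68 mm from its hinge.
- flap_right_edge (a point): Middle of the right flap's free edge, 68 mm from its hinge.
- bottle: Tall white plastic bottle with a white screw cap, standing in the carton at one end (either), its cap top 5 mm below the carton's rim. 110 mm high, body 54 mm across to 70 mm height, narrowing to a 30 mm neck; cap 34 mm across, from 87 to 110 mm height. 175 to 350 g. Origin: centre of its underside, z up along its axis.
- bottle_cap (a point): Centre of the bottle's cap, 98.5 mm above the bottle's underside: the place to grip.
- jar: Squat white plastic jar, 70 mm across and 60 mm high, standing in the carton's other end; it stays there. Origin: centre of its underside.
- balance: White laboratory balance fixed to the bench, 200 (x) x 170 (y) mm, its base 46 mm high, with a round steel pan 120 mm across at 67 mm height. Origin: centre of its underside. It stands on the other side of the bench from the carton.
- pan (a point): Centre of the top face of the balance's pan, 67 mm above the bench, 30 mm along the balance's x from its centre. The pan is sprung: it sinks straight down about 1 to 2 mm under the bottle, 5 mm at most (at about 9 N). This point stays at the empty height.
- petri: Stack of three clear dishes, 68 mm across, 41 mm high, on the bench between carton and balance; not to be disturbed. Origin: centre of its underside.
- beaker: Glass beaker, 68 mm across, 85 mm high, at the far side of the bench; not to be disturbed. Origin: centre of its underside.
- tube_rack: Grey rack with small tubes, 70 x 200 x 70 mm high, at the far side; not to be disturbed. Origin: centre of its underside.
- wash_bottle: White wash bottle with a bent spout, 64 mm across, 168 mm high, at the far side; not to be disturbed. Origin: centre of its underside.
- glove_box: Paper glove box, 230 x 120 x 70 mm high, at the right side; not to be disturbed. Origin: centre of its underside.
Mind the look-alikes: they are no part of the job. Leave any black or purple look-alike of the bottle alone.

How it is judged:
By the outcome, as a careful person would: the job done as asked, in the order asked, and still so for the second after the job is handed in, with the robot touching nothing.
It also fails if it takes over 64 s, if anything falls off the work surface, if the arm or the gripper's body presses on something with over 40 N, if the wrist force passes 120 N, or if a joint passes its speed limit or range.

### The arm

A 6-joint arm with a two-finger parallel gripper is mounted at the origin on the work surface. World frame = base frame: x ahead of the robot, y to its left, z up, the work surface at z = 0. Lengths are in m, angles in rad, forces in N, time in s.
With the tool pointing down it reaches from about 0.35 to 0.85 m from the base axis. Payload 8.1 kg.
Tool frame: the origin (TCP) lies midway between the tips of the shut fingers; the grasp point (between the pads) lies 19 mm behind it; z points along the fingers, y is the line along which they close (so a half turn about z gives the same grasp; the last joint's range is limited). The gripper opens to 93 mm and grips with 3 to 60 N. Pads are 15 mm wide; open, the fingers measure 128 mm over their backs; the gripper's body (75 mm by 188 mm) begins 65 mm behind the grasp point.
Start: joints at [1.152, 0.13, 1.488, -0, 1.523, -0.085], TCP at [0.197, 0.567, 0.219] pointing down, gripper open.
Joint ranges: [-2.96, 2.96], [-0.89, 2.26], [0.02, 2.5], [-1.34, 4.48], [0, 2.73], [-2.66, 2.66]. Speed limits (rad/s): [2.39, 2.39, 2.79, 3.14, 3.14, 3.14].

### API

Orientations are given as a unit quaternion [w, x, y, z].
In Python, from cell import observe, read_camera, calibration, hand_in gives the robot as it stands. The module is installed in compiled form; this text tells all that it offers.
- The arm moves only by the tool carry_out, never from a script. Its argument "plan" is a list of rows, each an object of numbers: "x", "y", "z": the shift along the world's x, y, z as a fraction of full scale; "wx", "wy", "wz": the turn, a rotation vector about the world's x, y, z as a fraction of full scale; "hand": the opening, from -1 (shut) to 1 (fully open), so that 0 is half open. A call has 1 to 10 rows; each row is the pose to reach, as a shift and turn from the pose commanded when the call began; what a row does not reach only later rows make up. Full scale, the value 1, is 0.15 m for a shift and 60 degrees for a turn. A row lasts 1/10 s, in which the tool goes at most 50 mm and 8.59 degrees, less where a joint would pass 70% of its speed; a pose out of reach is approached as far as the arm can. A call with a number of a shift or a turn outside -1 to 1 is refused whole. A call with a gripper value outside its range is refused whole. The fingers move at their own pace and stop on an object; "grip_force" is the grip in N (left out, the last holds). Time passes only in rows, so rows that repeat a pose let the fingers close. It gives the time, the measured TCP pose, the force, the opening and the grip force at its end, in the units of the state.
- observe(): the state, without advancing time (a new reading comes with each control period).
- read_camera(name): name is "scene" or "top" or "wrist"; returns the picture (420x560x3 uint8, red, green, blue); there is no depth.
- calibration(name): a dict with "K" (3x3 intrinsics, pixels), "R" (3x3) and "t" (3): a world point X has camera coordinates R X + t. Camera axes: x right, y down, z forward; pixel columns grow to the right and rows downward; lengths in m; the calibration is good to about 2 mm. The wrist camera is an equidistant fisheye: a pixel r from the principal point sees the ray r / f radians off the axis. A picture is of the moment at which its call begins: read the wrist's pose just before it. calibration takes no time and is no camera call; for the wrist camera it gives the pose at the moment of the call.
- hand_in(): hands the job in; it is judged then, once.
The state is a dict: "time": time; "q": joint angles; "dq": joint speeds; "joint_efforts": joint torques, N m; "tcp_pos": TCP position; "tcp_rot": TCP orientation; "force": force on the tool from outside, world axes, zero at the start; "ft_torque": the same for the moment, N m; "finger_gap": finger opening in m; "grip_force": force on a finger pad.
Only numpy, scipy, OpenCV 4.12 (cv2) and the standard library are available. Lean on these libraries where they do the work, as an engineer would, in place of code of your own. Each camera call takes 0.05 s, during which the arm holds its last target. There are 200 camera calls.

## Working session

There is one attempt and no reset: what is moved stays moved. The work goes in short steps, Python scripts to look and compute and a tool call to move; the robot and the scene stay as the last step left them, time stands still between calls to the robot, and variables do not carry over. Pictures are saved under pics/ and viewed, at most 10 in all, crops included, and the job is handed in when it is done.

Besides the shell and the picture viewer there is one more tool, called after "Request:" in YAML: its name, and indented under it one key for each argument. carry_out: Moves the arm, as the interface text tells. Its arguments: {"type":"object","properties":{"plan":{"type":"array"},"grip_force":{"type":"number"}},"required":["plan"]}

```bash
mkdir -p pics
cat > h.py <<'E'
import numpy as np, cv2
from cell import observe, read_camera, calibration, hand_in
def snap(n,f):
    c=calibration(n); im=read_camera(n); cv2.imwrite('pics/'+f,im[:,:,::-1]); return im,c
def ray(c,u,v,fish=False):
    K=np.array(c['K']);R=np.array(c['R']);t=np.array(c['t'])
    x=(u-K[0,2])/K[0,0];y=(v-K[1,2])/K[1,1]
    if fish:
        r=np.hypot(x,y); d=np.array([x/r*np.sin(r),y/r*np.sin(r),np.cos(r)]) if r>1e-9 else np.array([0,0,1.])
    else: d=np.array([x,y,1.])
    return -R.T@t, R.T@d
def onz(c,u,v,z,fish=False):
    o,d=ray(c,u,v,fish); return (o+d*(z-o[2])/d[2]).round(4)
def proj(c,X,fish=False):
    K=np.array(c['K']);p=np.array(c['R'])@X+np.array(c['t'])
    if fish:
        a=np.hypot(p[0],p[1]);th=np.arctan2(a,p[2]);q=p[:2]/a*th
    else: q=p[:2]/p[2]
    return (K[:2,:2]@q+K[:2,2]).round(1)
E
python3 - <<'E'
from h import *
a,_=snap('scene','s1.png');b,c=snap('top','t1.png')
print(c)
o=observe();print(o['tcp_pos'],o['tcp_rot'],o['finger_gap'],o['time'])
E
```

```text
{'K': array([[390.23334314,   0.        , 282.33812406],
       [  0.        , 390.23334314, 206.83957689],
       [  0.        ,   0.        ,   1.        ]]), 'R': array([[-0.00707139, -0.99996169, -0.0051588 ],
       [-0.99337504,  0.00761636, -0.11466481],
       [ 0.11469971,  0.00431378, -0.99339084]]), 't': array([-0.10331195,  0.58035983,  1.28796745])}
[0.19635847 0.56642968 0.21770516] [-1.97252030e-04  1.66103235e-01  9.86108030e-01 -7.93267402e-04] 0.09277000680771416 0.1
```

View pics/t1.png

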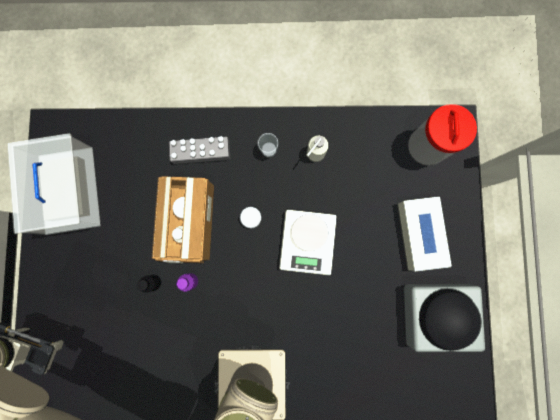

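View pics/s1.png

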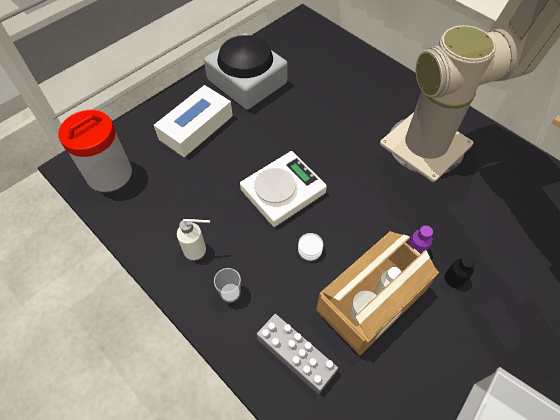

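The top view shows the carton at about (183,220). Inside it are a small white cap at (179,235) and a larger white disc at (179,208), which should be the jar. A black bottle (148,284) and a purple one (186,283) stand outside. The balance pan is at (310,235) and the petri dishes at (251,217). White and inside the carton with a narrow cap makes (179,235) the bottle. I'll confirm that in a crop.

Run:
```python
import cv2
a=cv2.imread('pics/t1.png')[165:300,130:350]
cv2.imwrite('pics/c1.png',cv2.resize(a,None,fx=3.6,fy=3.6,interpolation=cv2.INTER_CUBIC))
```

```text
(no output)
```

View pics/c1.png

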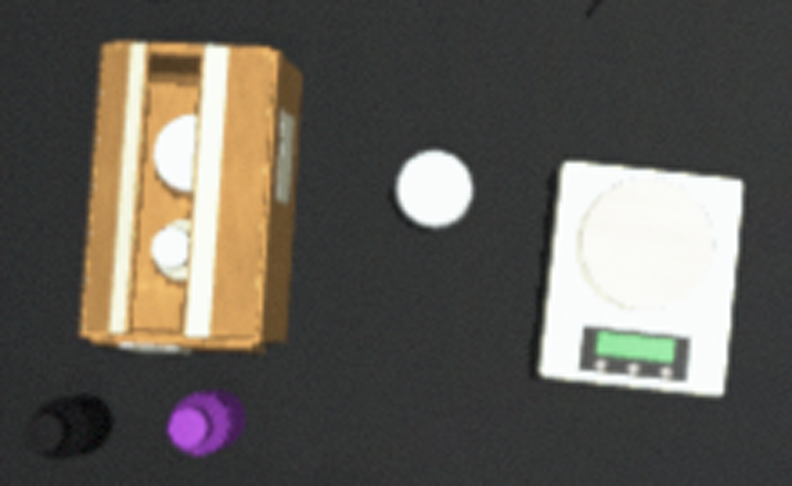

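The crop confirms it: the cap with round shoulders at crop (170,249) is the white tall bottle. The wide disc at (182,152) is the jar. The pan centre is near crop (648,243), and the flaps' free edges carry the white tape.

Run:
```python
from h import *
from scipy.optimize import brentq
c=calibration('top')
f=lambda u,v,z:onz(c,130+(u+.5)/3.6-.5,165+(v+.5)/3.6-.5,z)
L1,L2,R1,R2=[f(*p,.123) for p in [(103,42),(80,337),(280,48),(262,345)]]
print('corners',L1,L2,R1,R2, np.linalg.norm(L1-L2),np.linalg.norm(R1-R2),np.linalg.norm(L1-R1))
C=(L1+L2+R1+R2)/4; ax=(L1-L2+R1-R2); yaw=np.arctan2(ax[1],ax[0]); print('C',C,'yaw',yaw)
ex=np.array([np.cos(yaw),np.sin(yaw),0]);ey=np.array([-ex[1],ex[0],0])
for s,(u,v) in ((1,(137,190)),(-1,(194,190))):
    # inner edge of tape
    for uu in (u-9,u+9):
        def g(a):
            p=f(uu,v,.123+.068*np.sin(a)); return (p-C)@ey*s-(.0755-.068*np.cos(a))
        try:print(s,uu,brentq(g,0.2,1.5))
        except Exception as e: print(s,uu,g(.2),g(1.5))
cap=f(170,249,.115); jar=f(182,152,.065)
print('cap',cap,'rel',(cap-C)@ex,(cap-C)@ey,'jar',jar,(jar-C)@ex,(jar-C)@ey)
print('pan',f(648,243,.067),'petri',f(434,188,.041),'purple',f(188,427,.11),'black',f(47,430,.11))
o=[f(*p,.046) for p in [(565,160),(742,180),(540,377),(723,396)]]
print('balance',o)
```

```text
corners [0.6702 0.2869 0.123 ] [0.4113 0.2991 0.123 ] [0.6636 0.1299 0.123 ] [0.4033 0.1416 0.123 ] 0.2591872874968987 0.2605628139240133 0.15713866487914424
C [0.5371   0.214375 0.123   ] yaw -0.04599988489832999
1 128 0.8543740832325205
1 146 0.6032711543458129
-1 185 -0.002078442624263532 -0.049302752687622214
-1 203 0.8846062785366372
cap [0.4871 0.2253 0.115 ] rel -0.050449481121976995 0.00861426024237088 jar [0.5784 0.2301 0.065 ] 0.04053321940550898 0.017607491292767143
pan [ 0.4917 -0.1965  0.067 ] petri [5.456e-01 5.000e-04 4.100e-02] purple [0.3331 0.2073 0.11  ] black [0.3313 0.3297 0.11  ]
balance [array([ 0.5704, -0.1218,  0.046 ]), array([ 0.5505, -0.286 ,  0.046 ]), array([ 0.371 , -0.0973,  0.046 ]), array([ 0.3527, -0.2641,  0.046 ])]
```

Request:
carry_out:
  plan:
    - {"x": 0.2, "y": -0.2, "z": 0.1, "wz": -0.1, "hand": -1}
    - {"x": 0.5, "y": -0.5, "z": 0.1, "wz": -0.24, "hand": -1}
    - {"x": 0.76, "y": -0.78, "z": 0.1, "wz": -0.38, "hand": -1}
    - {"x": 0.76, "y": -0.78, "z": 0.1, "wz": -0.41, "hand": -1}

```text
schema error: expected keys x, y, z, wx, wy, wz, hand
```

Request:
carry_out:
  plan:
    - {"x": 0.2, "y": -0.2, "wz": -0.1, "hand": -1}
    - {"x": 0.5, "y": -0.5, "wz": -0.24, "hand": -1}
    - {"x": 0.76, "y": -0.78, "wz": -0.38, "hand": -1}
    - {"x": 0.76, "y": -0.78, "wz": -0.41, "hand": -1}

```text
schema error: expected keys x, y, z, wx, wy, wz, hand
```

Request:
carry_out:
  plan:
    - {"x": 0.2, "y": -0.2, "wz": -0.1, "hand": -1}
    - {"x": 0.5, "y": -0.5, "wz": -0.24, "hand": -1}
    - {"x": 0.76, "y": -0.78, "wz": -0.38, "hand": -1}
    - {"x": 0.76, "y": -0.78, "wz": -0.41, "hand": -1}
    - {"x": 0.76, "y": -0.78, "wz": -0.41, "hand": -1}
    - {"x": 0.76, "y": -0.78, "wz": -0.41, "hand": -1}

```text
schema error: expected keys x, y, z, wx, wy, wz, hand
```

Run:
```python
from h import *
im,c=snap('wrist','w1.png')
o=observe();print(o['tcp_pos'],o['tcp_rot'],o['finger_gap'],o['time'],o['force'],c)
```

```text
[0.19639632 0.56649186 0.21782294] [-1.66900790e-04  1.66126573e-01  9.86104185e-01 -6.86021339e-04] 0.0929675025422878 0.15 [ 0.21746931 -0.04943992  0.43516737] {'K': array([[325.1922621 ,   0.        , 275.48090751],
       [  0.        , 325.1922621 , 202.83760969],
       [  0.        ,   0.        ,   1.        ]]), 'R': array([[ 0.32666879,  0.94513836, -0.00099   ],
       [ 0.91752236, -0.31687215,  0.2403014 ],
       [ 0.22680437, -0.07940731, -0.97069782]]), 't': array([-0.60047501, -0.02925893,  0.38919126])}
```

View pics/w1.png

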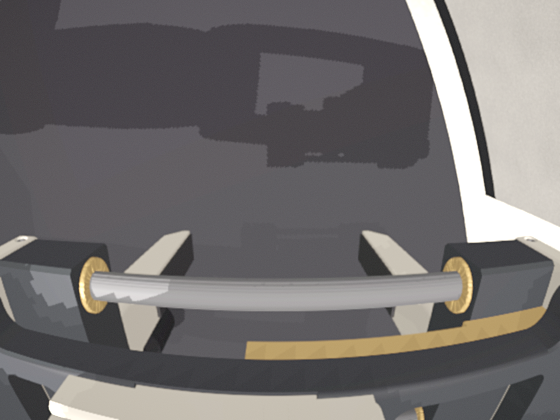

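The moves were refused because every row needs all the keys. The arm hasn't moved, and the wrist view shows bare bench with the open fingers at about (170,260) and (390,260).

Request:
carry_out:
  plan:
    - {"x": 0.2, "y": -0.2, "z": 0.1, "wx": 0, "wy": 0, "wz": -0.1, "hand": -1}
    - {"x": 0.5, "y": -0.5, "z": 0.1, "wx": 0, "wy": 0, "wz": -0.24, "hand": -1}
    - {"x": 0.76, "y": -0.78, "z": 0.1, "wx": 0, "wy": 0, "wz": -0.38, "hand": -1}
    - {"x": 0.76, "y": -0.78, "z": 0.1, "wx": 0, "wy": 0, "wz": -0.41, "hand": -1}

```text
time: 0.55
tcp_pos: [0.3129, 0.4471, 0.2335]
tcp_rot: [0.001, 0.376, 0.927, -0.0]
force: [-0.4, 1.0, 0.6]
finger_gap: 0.0657
grip_force: 0.0
```

Request:
carry_out:
  plan:
    - {"x": 0.2, "y": -0.2, "z": 0, "wx": 0, "wy": 0, "wz": -0.1, "hand": -1}
    - {"x": 0.5, "y": -0.5, "z": 0, "wx": 0, "wy": 0, "wz": -0.24, "hand": -1}
    - {"x": 0.76, "y": -0.78, "z": 0, "wx": 0, "wy": 0, "wz": -0.38, "hand": -1}
    - {"x": 0.76, "y": -0.78, "z": 0, "wx": 0, "wy": 0, "wz": -0.41, "hand": -1}

```text
time: 0.95
tcp_pos: [0.4268, 0.3297, 0.2333]
tcp_rot: [0.0, 0.565, 0.825, -0.0]
force: [-0.6, 0.9, -0.2]
finger_gap: 0.0335
grip_force: 0.0
```

Request:
carry_out:
  plan:
    - {"x": 0.2, "y": -0.2, "z": 0, "wx": 0, "wy": 0, "wz": -0.1, "hand": -1}
    - {"x": 0.5, "y": -0.5, "z": 0, "wx": 0, "wy": 0, "wz": -0.24, "hand": -1}
    - {"x": 0.76, "y": -0.78, "z": 0, "wx": 0, "wy": 0, "wz": -0.38, "hand": -1}
    - {"x": 0.76, "y": -0.78, "z": 0, "wx": 0, "wy": 0, "wz": -0.41, "hand": -1}
    - {"x": 0.76, "y": -0.78, "z": 0, "wx": 0, "wy": 0, "wz": -0.41, "hand": -1}
    - {"x": 0.76, "y": -0.78, "z": 0, "wx": 0, "wy": 0, "wz": -0.41, "hand": -1}

```text
time: 1.55
tcp_pos: [0.5383, 0.2158, 0.2331]
tcp_rot: [-0.0, 0.725, 0.689, -0.0]
force: [-0.0, 0.1, -0.4]
finger_gap: 0.0005
grip_force: 0.0
```

Run:
```python
from h import *
im,c=snap('wrist','w2.png')
o=observe();print(o['tcp_pos'],o['tcp_rot'],o['finger_gap'],o['time'],o['force'])
```

```text
[0.53792705 0.21644925 0.23328321] [-4.08129843e-04  7.24553781e-01  6.89218103e-01 -2.41225201e-04] 0.00038848426257757473 1.6 [-0.09700914 -0.14080518  0.19548655]
```

View pics/w2.png

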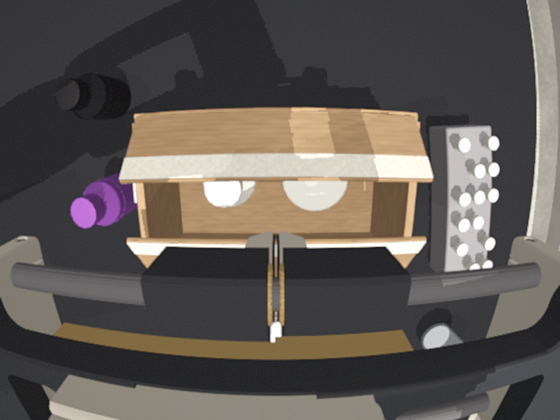

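The wrist view shows the left flap's edge at row 181 and the right flap's at row 240. The cap is at (223,192), the jar at (315,185), and the shut fingertips are near (276,240).

Run:
```python
from h import *
c=calibration('wrist')
o=observe();T=np.array(o['tcp_pos'])
print('tcp px',proj(c,T,True))
for n,u,v,z in [('Ledge',275,181,.168),('Redge',275,240,.168),('Redgel',129,240,.168),('Redger',425,241,.168),('Ledgel',120,179,.168),('Ledger',432,179,.168),('cap',222,191,.115)]:
    print(n,onz(c,u,v,z,True))
```

```text
tcp px [273.8 248.6]
Ledge [0.5397 0.2425 0.168 ]
Redge [0.5375 0.1972 0.168 ]
Redgel [0.4181 0.2008 0.168 ]
Redger [0.6602 0.188  0.168 ]
Ledgel [0.4186 0.2513 0.168 ]
Ledger [0.6625 0.2394 0.168 ]
cap [0.4908 0.2265 0.115 ]
```

Request:
carry_out:
  plan:
    - {"x": 0, "y": 0.024, "z": 0, "wx": 0, "wy": 0, "wz": 0, "hand": -1}
    - {"x": 0, "y": 0.024, "z": -0.2, "wx": 0, "wy": 0, "wz": 0, "hand": -1}
    - {"x": 0, "y": 0.024, "z": -0.4, "wx": 0, "wy": 0, "wz": 0, "hand": -1}
    - {"x": 0, "y": 0.024, "z": -0.62, "wx": 0, "wy": 0, "wz": 0, "hand": -1}
    - {"x": 0, "y": 0.024, "z": -0.62, "wx": 0, "wy": 0, "wz": 0, "hand": -1}
    - {"x": 0, "y": 0.024, "z": -0.62, "wx": 0, "wy": 0, "wz": 0, "hand": -1}

```text
time: 2.2
tcp_pos: [0.5377, 0.2204, 0.1408]
tcp_rot: [-0.0, 0.724, 0.689, -0.001]
force: [0.9, 1.0, 0.8]
finger_gap: 0.0005
grip_force: 0.0
```

Request:
carry_out:
  plan:
    - {"x": 0, "y": 0.07, "z": 0, "wx": 0, "wy": 0, "wz": 0, "hand": -1}
    - {"x": 0, "y": 0.14, "z": 0, "wx": 0, "wy": 0, "wz": 0, "hand": -1}
    - {"x": 0, "y": 0.21, "z": 0, "wx": 0, "wy": 0, "wz": 0, "hand": -1}
    - {"x": 0, "y": 0.28, "z": 0, "wx": 0, "wy": 0, "wz": 0, "hand": -1}
    - {"x": 0, "y": 0.35, "z": 0, "wx": 0, "wy": 0, "wz": 0, "hand": -1}
    - {"x": 0, "y": 0.42, "z": 0, "wx": 0, "wy": 0, "wz": 0, "hand": -1}
    - {"x": 0, "y": 0.49, "z": 0, "wx": 0, "wy": 0, "wz": 0, "hand": -1}
    - {"x": 0, "y": 0.56, "z": 0, "wx": 0, "wy": 0, "wz": 0, "hand": -1}
    - {"x": 0, "y": 0.57, "z": 0, "wx": 0, "wy": 0, "wz": 0, "hand": -1}
    - {"x": 0, "y": 0.57, "z": 0, "wx": 0, "wy": 0, "wz": 0, "hand": -1}

```text
time: 3.2
tcp_pos: [0.5383, 0.3057, 0.1404]
tcp_rot: [-0.0, 0.725, 0.689, -0.0]
force: [0.1, -0.6, -0.3]
finger_gap: 0.0004
grip_force: 0.0
```

Request:
carry_out:
  plan:
    - {"x": 0, "y": -0.1, "z": 0, "wx": 0, "wy": 0, "wz": 0, "hand": -1}
    - {"x": 0, "y": -0.25, "z": 0, "wx": 0, "wy": 0, "wz": 0, "hand": -1}
    - {"x": 0, "y": -0.4, "z": 0, "wx": 0, "wy": 0, "wz": 0, "hand": -1}
    - {"x": 0, "y": -0.5, "z": 0, "wx": 0, "wy": 0, "wz": 0, "hand": -1}
    - {"x": 0, "y": -0.57, "z": 0, "wx": 0, "wy": 0, "wz": 0, "hand": -1}

```text
time: 3.7
tcp_pos: [0.5386, 0.2176, 0.1408]
tcp_rot: [0.0, 0.725, 0.688, 0.0]
force: [0.7, 0.4, 0.4]
finger_gap: 0.0006
grip_force: 0.0
```

Request:
carry_out:
  plan:
    - {"x": 0, "y": -0.07, "z": 0, "wx": 0, "wy": 0, "wz": 0, "hand": -1}
    - {"x": 0, "y": -0.14, "z": 0, "wx": 0, "wy": 0, "wz": 0, "hand": -1}
    - {"x": 0, "y": -0.21, "z": 0, "wx": 0, "wy": 0, "wz": 0, "hand": -1}
    - {"x": 0, "y": -0.28, "z": 0, "wx": 0, "wy": 0, "wz": 0, "hand": -1}
    - {"x": 0, "y": -0.35, "z": 0, "wx": 0, "wy": 0, "wz": 0, "hand": -1}
    - {"x": 0, "y": -0.42, "z": 0, "wx": 0, "wy": 0, "wz": 0, "hand": -1}
    - {"x": 0, "y": -0.49, "z": 0, "wx": 0, "wy": 0, "wz": 0, "hand": -1}
    - {"x": 0, "y": -0.56, "z": 0, "wx": 0, "wy": 0, "wz": 0, "hand": -1}
    - {"x": 0, "y": -0.63, "z": 0, "wx": 0, "wy": 0, "wz": 0, "hand": -1}
    - {"x": 0, "y": -0.63, "z": 0, "wx": 0, "wy": 0, "wz": 0, "hand": -1}

```text
time: 4.7
tcp_pos: [0.5386, 0.1232, 0.1406]
tcp_rot: [0.0, 0.725, 0.688, -0.0]
force: [-0.8, 0.7, 1.0]
finger_gap: 0.0001
grip_force: 0.0
```

Request:
carry_out:
  plan:
    - {"x": 0, "y": 0.1, "z": 0.1, "wx": 0, "wy": 0, "wz": 0, "hand": -1}
    - {"x": 0, "y": 0.3, "z": 0.3, "wx": 0, "wy": 0, "wz": 0, "hand": -1}
    - {"x": -0.15, "y": 0.5, "z": 0.5, "wx": 0, "wy": 0, "wz": 0, "hand": 0.4}
    - {"x": -0.33, "y": 0.68, "z": 0.55, "wx": 0, "wy": 0, "wz": 0, "hand": 0.4}
    - {"x": -0.33, "y": 0.68, "z": 0.55, "wx": 0, "wy": 0, "wz": 0, "hand": 0.4}
    - {"x": -0.33, "y": 0.68, "z": 0.55, "wx": 0, "wy": 0, "wz": 0, "hand": 0.4}
    - {"x": -0.33, "y": 0.68, "z": 0.55, "wx": 0, "wy": 0, "wz": 0, "hand": 0.4}

```text
time: 5.4
tcp_pos: [0.4892, 0.227, 0.2231]
tcp_rot: [0.0, 0.725, 0.689, -0.0]
force: [-0.7, -0.3, 0.1]
finger_gap: 0.0359
grip_force: 0.0
```

Run:
```python
from h import *
im,c=snap('wrist','w3.png')
o=observe();print(o['tcp_pos'],o['finger_gap'],o['time'],proj(c,np.array([.489,.2265,.115]),True))
```

```text
[0.48920955 0.2265874  0.22270205] 0.03987931003070068 5.45 [274.3 202.5]
```

View pics/w3.png

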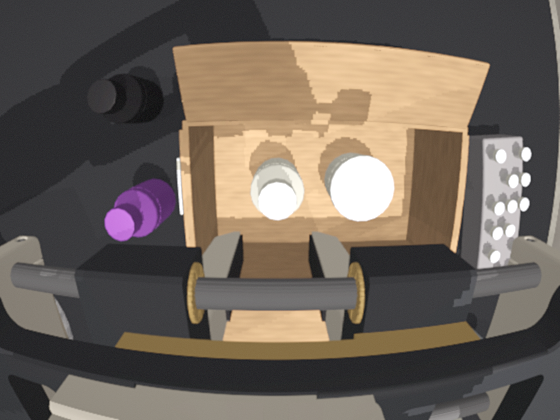

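Both flaps lean outward. The cap is at about (277,201), the jar at (361,188), and the purple look-alike stays outside at (120,224). I'll refine the cap position.

Run:
```python
from h import *
c=calibration('wrist'); im=cv2.imread('pics/w3.png')
m=(im.min(2)>225).astype(np.uint8); n,l,s,ce=cv2.connectedComponentsWithStats(m)
for i in range(1,n):
    if s[i,4]>300: print(s[i],ce[i],onz(c,*ce[i],.115,True))
for u,v in [(277,201),(258,201),(296,201),(277,183),(277,219)]: print(u,v,onz(c,u,v,.115,True))
```

```text
[ 331  156   63   65 3218] [361.86544438 188.11093847] [0.5666 0.2353 0.115 ]
[ 251  167   53   53 1560] [278.70192308 197.22564103] [0.493  0.2306 0.115 ]
277 201 [0.4914 0.2273 0.115 ]
258 201 [0.4749 0.2282 0.115 ]
296 201 [0.5079 0.2265 0.115 ]
277 183 [0.4922 0.2432 0.115 ]
277 219 [0.4906 0.2111 0.115 ]
```

Request:
carry_out:
  plan:
    - {"x": 0.013, "y": 0, "z": 0, "wx": 0, "wy": 0, "wz": 0, "hand": 0.4}
    - {"x": 0.013, "y": 0, "z": -0.15, "wx": 0, "wy": 0, "wz": 0, "hand": 0.4}
    - {"x": 0.013, "y": 0, "z": -0.3, "wx": 0, "wy": 0, "wz": 0, "hand": 0.4}
    - {"x": 0.013, "y": 0, "z": -0.45, "wx": 0, "wy": 0, "wz": 0, "hand": 0.4}
    - {"x": 0.013, "y": 0, "z": -0.6, "wx": 0, "wy": 0, "wz": 0, "hand": 0.4}
    - {"x": 0.013, "y": 0, "z": -0.75, "wx": 0, "wy": 0, "wz": 0, "hand": 0.4}
    - {"x": 0.013, "y": 0, "z": -0.85, "wx": 0, "wy": 0, "wz": 0, "hand": 0.4}
    - {"x": 0.013, "y": 0, "z": -0.92, "wx": 0, "wy": 0, "wz": 0, "hand": 0.4}
    - {"x": 0.013, "y": 0, "z": -0.92, "wx": 0, "wy": 0, "wz": 0, "hand": 0.4}

```text
time: 6.35
tcp_pos: [0.4902, 0.2263, 0.0835]
tcp_rot: [-0.001, 0.725, 0.689, -0.001]
force: [-0.3, 0.3, 0.1]
finger_gap: 0.0648
grip_force: 0.0
```

Request:
carry_out:
  plan:
    - {"x": 0, "y": 0, "z": 0, "wx": 0, "wy": 0, "wz": 0, "hand": -1}
    - {"x": 0, "y": 0, "z": 0, "wx": 0, "wy": 0, "wz": 0, "hand": -1}
    - {"x": 0, "y": 0, "z": 0, "wx": 0, "wy": 0, "wz": 0, "hand": -1}
    - {"x": 0, "y": 0, "z": 0, "wx": 0, "wy": 0, "wz": 0, "hand": -1}
    - {"x": 0, "y": 0, "z": 0, "wx": 0, "wy": 0, "wz": 0, "hand": -1}
    - {"x": 0, "y": 0, "z": 0, "wx": 0, "wy": 0, "wz": 0, "hand": -1}
    - {"x": 0, "y": 0, "z": 0, "wx": 0, "wy": 0, "wz": 0, "hand": -1}
    - {"x": 0, "y": 0, "z": 0, "wx": 0, "wy": 0, "wz": 0, "hand": -1}
  grip_force: 25

```text
time: 7.15
tcp_pos: [0.491, 0.2273, 0.0858]
tcp_rot: [-0.0, 0.725, 0.689, 0.0]
force: [-3.2, 0.6, 5.7]
finger_gap: 0.0341
grip_force: 20.9
```

Request:
carry_out:
  plan:
    - {"x": 0, "y": 0, "z": 0.05, "wx": 0, "wy": 0, "wz": 0, "hand": -1}
    - {"x": 0, "y": 0, "z": 0.1, "wx": 0, "wy": 0, "wz": 0, "hand": -1}
    - {"x": 0, "y": 0, "z": 0.2, "wx": 0, "wy": 0, "wz": 0, "hand": -1}
    - {"x": 0, "y": 0, "z": 0.3, "wx": 0, "wy": 0, "wz": 0, "hand": -1}
    - {"x": 0, "y": 0, "z": 0.4, "wx": 0, "wy": 0, "wz": 0, "hand": -1}
    - {"x": 0, "y": 0, "z": 0.5, "wx": 0, "wy": 0, "wz": 0, "hand": -1}
    - {"x": 0, "y": 0, "z": 0.6, "wx": 0, "wy": 0, "wz": 0, "hand": -1}
    - {"x": 0, "y": 0, "z": 0.7, "wx": 0, "wy": 0, "wz": 0, "hand": -1}
    - {"x": 0, "y": 0, "z": 0.8, "wx": 0, "wy": 0, "wz": 0, "hand": -1}
    - {"x": 0, "y": 0, "z": 0.8, "wx": 0, "wy": 0, "wz": 0, "hand": -1}

```text
time: 8.15
tcp_pos: [0.4925, 0.2275, 0.2084]
tcp_rot: [0.001, 0.725, 0.689, 0.002]
force: [-0.4, -0.1, -3.4]
finger_gap: 0.0334
grip_force: 29.2
```

Request:
carry_out:
  plan:
    - {"x": 0, "y": 0, "z": 0.1, "wx": 0, "wy": 0, "wz": 0, "hand": -1}
    - {"x": 0, "y": 0, "z": 0.2, "wx": 0, "wy": 0, "wz": 0, "hand": -1}
    - {"x": 0, "y": 0, "z": 0.3, "wx": 0, "wy": 0, "wz": 0, "hand": -1}
    - {"x": 0, "y": 0, "z": 0.4, "wx": 0, "wy": 0, "wz": 0, "hand": -1}
    - {"x": 0, "y": 0, "z": 0.5, "wx": 0, "wy": 0, "wz": 0, "hand": -1}
    - {"x": 0, "y": 0, "z": 0.5, "wx": 0, "wy": 0, "wz": 0, "hand": -1}
    - {"x": 0, "y": 0, "z": 0.5, "wx": 0, "wy": 0, "wz": 0, "hand": -1}

```text
time: 8.85
tcp_pos: [0.4913, 0.2271, 0.2805]
tcp_rot: [0.0, 0.725, 0.689, 0.0]
force: [-0.8, 0.1, -3.6]
finger_gap: 0.0335
grip_force: 28.9
```

Run:
```python
from h import *
im,c=snap('scene','s2.png');
cv2.imwrite('pics/s2c.png',cv2.resize(im[100:370,220:500,::-1],None,fx=2.1,fy=2.1))
o=observe();print(o['tcp_pos'],o['finger_gap'],o['time'],o['force'])
```

```text
[0.49084279 0.22691004 0.27960448] 0.03365951415685724 8.9 [-0.40411002 -0.40552939 -3.58368067]
```

View pics/s2c.png

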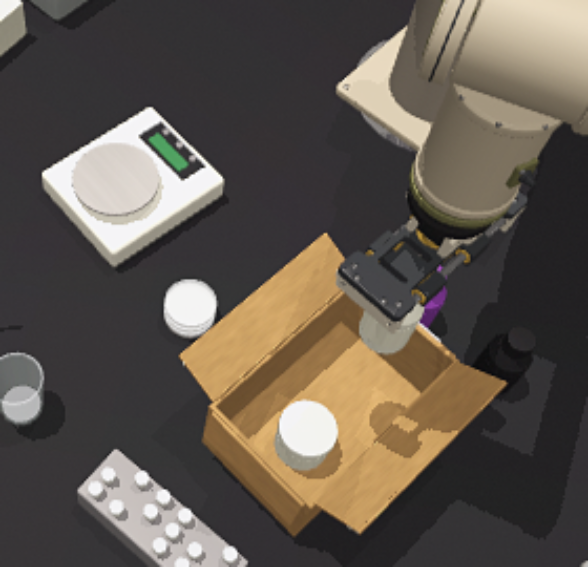

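Both flaps lean well outward, the bottle hangs upright from the gripper at crop (385,330), and the jar stands at (307,430). The pan centre shows at crop (116,180).

Request:
carry_out:
  plan:
    - {"x": 0, "y": -0.07, "z": 0, "wx": 0, "wy": 0, "wz": 0, "hand": -1}
    - {"x": 0, "y": -0.18, "z": 0, "wx": 0, "wy": 0, "wz": 0, "hand": -1}
    - {"x": 0, "y": -0.31, "z": 0, "wx": 0, "wy": 0, "wz": 0, "hand": -1}
    - {"x": 0, "y": -0.45, "z": 0, "wx": 0, "wy": 0, "wz": 0, "hand": -1}
    - {"x": 0, "y": -0.59, "z": 0, "wx": 0, "wy": 0, "wz": 0, "hand": -1}
    - {"x": 0, "y": -0.73, "z": 0, "wx": 0, "wy": 0, "wz": 0, "hand": -1}
    - {"x": 0, "y": -0.87, "z": 0, "wx": 0, "wy": 0, "wz": 0, "hand": -1}
    - {"x": 0, "y": -0.94, "z": 0, "wx": 0, "wy": 0, "wz": 0, "hand": -1}

```text
time: 9.7
tcp_pos: [0.4906, 0.0833, 0.2797]
tcp_rot: [0.0, 0.726, 0.688, -0.001]
force: [0.2, 0.5, -2.6]
finger_gap: 0.0338
grip_force: 28.9
```

Request:
carry_out:
  plan:
    - {"x": 0, "y": -0.1, "z": 0, "wx": 0, "wy": 0, "wz": 0, "hand": -1}
    - {"x": 0, "y": -0.24, "z": 0, "wx": 0, "wy": 0, "wz": 0, "hand": -1}
    - {"x": 0, "y": -0.38, "z": 0, "wx": 0, "wy": 0, "wz": 0, "hand": -1}
    - {"x": 0, "y": -0.52, "z": 0, "wx": 0, "wy": 0, "wz": 0, "hand": -1}
    - {"x": 0, "y": -0.66, "z": 0, "wx": 0, "wy": 0, "wz": 0, "hand": -1}
    - {"x": 0, "y": -0.8, "z": 0, "wx": 0, "wy": 0, "wz": 0, "hand": -1}
    - {"x": 0, "y": -0.94, "z": 0, "wx": 0, "wy": 0, "wz": 0, "hand": -1}

```text
time: 10.4
tcp_pos: [0.4905, -0.0562, 0.2798]
tcp_rot: [-0.0, 0.725, 0.689, -0.0]
force: [-0.1, 0.3, -2.8]
finger_gap: 0.0336
grip_force: 28.9
```

Request:
carry_out:
  plan:
    - {"x": 0, "y": -0.12, "z": 0, "wx": 0, "wy": 0, "wz": 0, "hand": -1}
    - {"x": 0, "y": -0.26, "z": 0, "wx": 0, "wy": 0, "wz": 0, "hand": -1}
    - {"x": 0, "y": -0.4, "z": 0, "wx": 0, "wy": 0, "wz": 0, "hand": -1}
    - {"x": 0, "y": -0.54, "z": 0, "wx": 0, "wy": 0, "wz": 0, "hand": -1}
    - {"x": 0, "y": -0.68, "z": 0, "wx": 0, "wy": 0, "wz": 0, "hand": -1}
    - {"x": 0, "y": -0.8, "z": 0, "wx": 0, "wy": 0, "wz": 0, "hand": -1}
    - {"x": 0, "y": -0.89, "z": 0, "wx": 0, "wy": 0, "wz": 0, "hand": -1}
    - {"x": 0, "y": -0.94, "z": 0, "wx": 0, "wy": 0, "wz": 0, "hand": -1}
    - {"x": 0, "y": -0.94, "z": 0, "wx": 0, "wy": 0, "wz": 0, "hand": -1}
    - {"x": 0, "y": -0.94, "z": 0, "wx": 0, "wy": 0, "wz": 0, "hand": -1}

```text
time: 11.4
tcp_pos: [0.491, -0.1956, 0.28]
tcp_rot: [-0.0, 0.725, 0.689, 0.0]
force: [-0.0, 0.1, -2.7]
finger_gap: 0.034
grip_force: 28.9
```

Run:
```python
from h import *
c=calibration('scene');print('pan from scene',onz(c,220+116/2.1,100+179/2.1,.067))
im,c=snap('wrist','w4.png')
o=observe();print(o['tcp_pos'],o['finger_gap'],o['time'],o['force'],'pan px',proj(c,np.array([.4917,-.1965,.067]),True))
```

```text
pan from scene [ 0.4943 -0.19    0.067 ]
[ 0.49105381 -0.1953839   0.28012105] 0.03362815186372819 11.45 [ 0.50532843  1.03401072 -3.81986949] pan px [275.4 181.7]
```

View pics/w4.png

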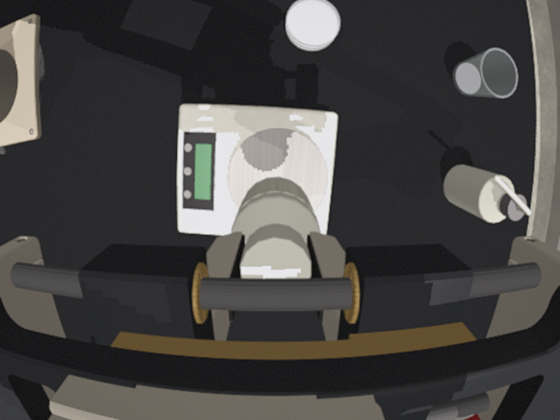

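The wrist view shows the bottle upright over the pan, whose rim spans columns 228–328 with its top at row 126. That puts the centre near (278,175), a few mm to +y and +x of my estimate, and the scene view agrees. I'll use about (0.493,-0.193).

Request:
carry_out:
  plan:
    - {"x": 0.013, "y": 0.017, "z": -0.08, "wx": 0, "wy": 0, "wz": 0, "hand": -1}
    - {"x": 0.013, "y": 0.017, "z": -0.2, "wx": 0, "wy": 0, "wz": 0, "hand": -1}
    - {"x": 0.013, "y": 0.017, "z": -0.34, "wx": 0, "wy": 0, "wz": 0, "hand": -1}
    - {"x": 0.013, "y": 0.017, "z": -0.48, "wx": 0, "wy": 0, "wz": 0, "hand": -1}
    - {"x": 0.013, "y": 0.017, "z": -0.6, "wx": 0, "wy": 0, "wz": 0, "hand": -1}
    - {"x": 0.013, "y": 0.017, "z": -0.7, "wx": 0, "wy": 0, "wz": 0, "hand": -1}
    - {"x": 0.013, "y": 0.017, "z": -0.78, "wx": 0, "wy": 0, "wz": 0, "hand": -1}
    - {"x": 0.013, "y": 0.017, "z": -0.83, "wx": 0, "wy": 0, "wz": 0, "hand": -1}
    - {"x": 0.013, "y": 0.017, "z": -0.84, "wx": 0, "wy": 0, "wz": 0, "hand": -1}
    - {"x": 0.013, "y": 0.017, "z": -0.84, "wx": 0, "wy": 0, "wz": 0, "hand": -1}

```text
time: 12.45
tcp_pos: [0.4932, -0.1935, 0.1544]
tcp_rot: [0.0, 0.725, 0.689, 0.0]
force: [0.7, -0.0, -2.8]
finger_gap: 0.034
grip_force: 28.9
```

Request:
carry_out:
  plan:
    - {"x": 0, "y": 0, "z": -0.01, "wx": 0, "wy": 0, "wz": 0, "hand": -1}
    - {"x": 0, "y": 0, "z": -0.02, "wx": 0, "wy": 0, "wz": 0, "hand": -1}
    - {"x": 0, "y": 0, "z": -0.03, "wx": 0, "wy": 0, "wz": 0, "hand": -1}
    - {"x": 0, "y": 0, "z": -0.04, "wx": 0, "wy": 0, "wz": 0, "hand": -1}
    - {"x": 0, "y": 0, "z": -0.04, "wx": 0, "wy": 0, "wz": 0, "hand": -1}
    - {"x": 0, "y": 0, "z": -0.04, "wx": 0, "wy": 0, "wz": 0, "hand": -1}

```text
time: 13.05
tcp_pos: [0.493, -0.1935, 0.1482]
tcp_rot: [0.0, 0.725, 0.689, 0.0]
force: [0.2, -0.2, -2.3]
finger_gap: 0.0334
grip_force: 28.9
```

Request:
carry_out:
  plan:
    - {"x": 0, "y": 0, "z": -0.004, "wx": 0, "wy": 0, "wz": 0, "hand": -1}
    - {"x": 0, "y": 0, "z": -0.008, "wx": 0, "wy": 0, "wz": 0, "hand": -1}
    - {"x": 0, "y": 0, "z": -0.012, "wx": 0, "wy": 0, "wz": 0, "hand": -1}
    - {"x": 0, "y": 0, "z": -0.012, "wx": 0, "wy": 0, "wz": 0, "hand": -1}
    - {"x": 0, "y": 0, "z": -0.012, "wx": 0, "wy": 0, "wz": 0, "hand": -1}

```text
time: 13.55
tcp_pos: [0.4931, -0.1935, 0.1465]
tcp_rot: [0.0, 0.725, 0.689, 0.0]
force: [-1.1, 0.4, -0.3]
finger_gap: 0.0335
grip_force: 29.1
```

```bash
python3 -c "
from h import *
print(np.mean([ (read_camera('top'),observe()['force'][2])[1] for _ in range(4)]))"
```

```text
0.001830325149275197
```

The pan now carries the bottle's full weight, so I'll release it.

Request:
carry_out:
  plan:
    - {"x": 0, "y": 0, "z": 0, "wx": 0, "wy": 0, "wz": 0, "hand": -0.2}
    - {"x": 0, "y": 0, "z": 0, "wx": 0, "wy": 0, "wz": 0, "hand": -0.1}
    - {"x": 0, "y": 0, "z": 0, "wx": 0, "wy": 0, "wz": 0, "hand": 0.1}
    - {"x": 0, "y": 0, "z": 0, "wx": 0, "wy": 0, "wz": 0, "hand": 0.4}
    - {"x": 0, "y": 0, "z": 0, "wx": 0, "wy": 0, "wz": 0, "hand": 0.4}
    - {"x": 0, "y": 0, "z": 0, "wx": 0, "wy": 0, "wz": 0, "hand": 0.4}
    - {"x": 0, "y": 0, "z": 0, "wx": 0, "wy": 0, "wz": 0, "hand": 0.4}
    - {"x": 0, "y": 0, "z": 0, "wx": 0, "wy": 0, "wz": 0, "hand": 0.4}

```text
time: 14.55
tcp_pos: [0.4929, -0.1935, 0.1463]
tcp_rot: [-0.0, 0.725, 0.689, -0.0]
force: [0.6, 0.0, 0.3]
finger_gap: 0.0656
grip_force: 0.0
```

Request:
carry_out:
  plan:
    - {"x": 0, "y": 0, "z": 0.05, "wx": 0, "wy": 0, "wz": 0, "hand": 0.4}
    - {"x": 0, "y": 0, "z": 0.15, "wx": 0, "wy": 0, "wz": 0, "hand": 0.4}
    - {"x": 0, "y": 0, "z": 0.3, "wx": 0, "wy": 0, "wz": 0, "hand": 0.4}
    - {"x": 0, "y": 0, "z": 0.45, "wx": 0, "wy": 0, "wz": 0, "hand": 0.4}
    - {"x": 0, "y": 0, "z": 0.6, "wx": 0, "wy": 0, "wz": 0, "hand": 0.4}
    - {"x": 0, "y": 0, "z": 0.8, "wx": 0, "wy": 0, "wz": 0, "hand": 0.4}
    - {"x": 0, "y": 0, "z": 0.8, "wx": 0, "wy": 0, "wz": 0, "hand": 0.4}
    - {"x": 0, "y": 0, "z": 0.8, "wx": 0, "wy": 0, "wz": 0, "hand": 0.4}

```text
time: 15.35
tcp_pos: [0.4937, -0.1938, 0.2684]
tcp_rot: [0.002, 0.725, 0.689, 0.001]
force: [-0.2, 0.1, 0.7]
finger_gap: 0.0651
grip_force: 0.0
```

Run:
```python
from h import *
im,c=snap('scene','s3.png');o=observe();print(o['tcp_pos'],o['finger_gap'],o['time'],o['force'])
```

```text
[ 0.4930565  -0.19346171  0.26683623] 0.06523328373460852 15.4 [-0.30775183 -0.54903318 -0.32299221]
```

View pics/s3.png

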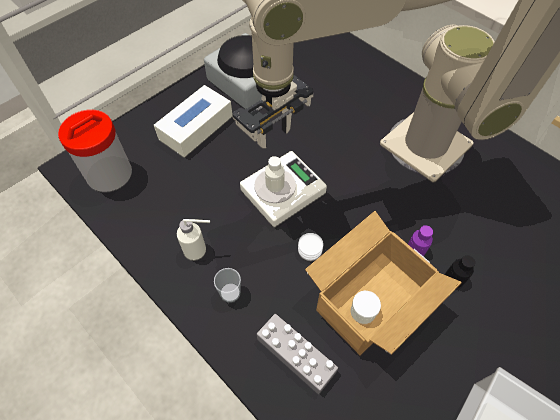

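The bottle stands upright mid-pan at (274,180) and the gripper is clear. Both flaps are open, the jar is in the carton at (366,306), and everything else is where it was.

```bash
python3 -c "
from h import *
print(hand_in())"
```

```text
the job is handed in; nothing more can be done
None
```

The job is handed in after about 15.4 s on the robot's clock: both flaps are open, the bottle stands upright near the middle of the balance pan (to within a few mm), the jar is still in the carton, and nothing else looks moved.

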